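# Index the gauge carriage to the drum hub

## Robot

A 7-joint arm with a two-finger parallel gripper is mounted at the origin on the work surface. World frame = base frame: x ahead of the robot, y to its left, z up, the work surface at z = 0. Lengths are in m, angles in rad, forces in N, time in s.
With the tool pointing down it reaches from about 0.4 to 0.75 m from the base axis. Payload 19.5 kg.
Tool frame: the origin (TCP) lies midway between the tips of the shut fingers; the grasp point (between the pads) lies 19 mm behind it; z points along the fingers, y is the line along which they close (so a half turn about z gives the same grasp; the last joint's range is limited). The gripper opens to 85 mm and grips with 20 to 120 N. Pads are 22 mm wide; open, the fingers measure 114 mm over their backs; the gripper's body (76 mm by 85 mm) begins 54 mm behind the grasp point. The pads swing forward as they close: fully open they stand 13 mm farther back than shut.
Start: joints at [1.081, 0.707, -0.028, 1.485, 0.022, 0.951, -0.075], TCP at [0.249, -0.518, 0.231] pointing down, gripper open.
Joint ranges: [-2.71, 2.71], [-0.32, 2.16], [-1.57, 1.52], [0, 2.45], [-1.46, 4.6], [0, 2.02], [-2.83, 2.83]. Speed limits (rad/s): [1.89, 1.89, 2.57, 2.57, 3.01, 3.01, 3.01].

## Interface

Orientations are given as a unit quaternion [w, x, y, z].
In Python, from station import robot gives the robot as it stands.
- The arm moves only by the tool servo_tool, never from a script. Its argument "deltas" is a list of rows, each a list of 3 entries, a list of its own where there are three numbers: the shift along the tool's x, y, z normalised to -1 to 1, where 1 is 0.1 m, then the turn, a rotation vector about the tool's x, y, z normalised to -1 to 1, where 1 is pi rad, then the opening in per cent of the stroke, from 0 (shut) to 100 (fully open). In form: [[[tx, ty, tz], [wx, wy, wz], fingers], ...]. A call has exactly 10 rows; each row is the pose to reach, as a shift and turn from the pose commanded when the call began, along the tool's axes at that moment, turning the shorter way round; what a row does not reach only later rows make up. A row lasts 1/12 s, in which the tool goes at most 41.7 mm and 7.16 degrees, less where a joint would pass 70% of its speed; a pose out of reach is approached as far as the arm can. A call with a number of a shift or a turn outside -1 to 1 is refused whole. A call with a gripper value outside its range is refused whole. The fingers move at their own pace and stop on an object; "grip_force" is the grip in N (left out, the last holds). Time passes only in rows, so rows that repeat a pose let the fingers close, or fill a call up. It gives the time, the measured TCP pose, the force, the opening and the grip force at its end, in the units of the state.
- robot.state(): the state, without advancing time (a new reading comes with each control period).
- robot.capture(name): name is "scene" or "top" or "wrist"; returns the picture (480x640x3 uint8, red, green, blue); there is no depth.
- robot.camera_model(name): a dict with "vertical_fov" (degrees; the focal length in pixels is half the picture's height over the tangent of half this angle, whatever the lens; pixels are square), "cx", "cy" (the principal point, pixels), "R" (3x3) and "t" (3): a world point X has camera coordinates R X + t; the wrist camera has in their place "T_tool_cam" (4x4, takes a point from camera to tool coordinates, whose origin is the TCP and whose axes are the flange's). Camera axes: x right, y down, z forward; pixel columns grow to the right and rows downward; lengths in m; the calibration is good to about 2 mm. A picture is of the moment at which its call begins: read the wrist's pose just before it. camera_model takes no time and is no camera call.
- robot.finish_job(): hands the job in; it is judged then, once.
The state is a dict: "t": time; "qpos": joint angles; "qvel": joint speeds; "joint_torque": joint torques, N m; "eef_pos": TCP position; "orientation": TCP orientation; "contact_force": force on the tool from outside, world axes, zero at the start; "torque": the same for the moment, N m; "finger_gap": opening from 0.0 (shut) to 1.0 (fully open); "finger_force": force on a finger pad.
Only numpy, scipy, OpenCV 4.12 (cv2) and the standard library are available. Lean on these libraries where they do the work, as an engineer would, in place of code of your own. Each camera call takes 0.05 s, during which the arm holds its last target. There are 200 camera calls.

## Task

The big drum hub is the next one to be checked on the hub fixture. Lift the gauge carriage's release bar and keep it up while you slide the carriage along its toothed rail until the gauge's tip is over the middle of the drum hub, then let the bar go so that it drops fully into the nearest notch. Do not push the drum hub out of place.

Things in the scene. Friction and masses are not known exactly. Their poses are not given: they have to be found in the camera images.
- bar_middle (a point): Middle of the release bar: a level steel crossbar on top of the carriage, 80 mm long (x), 14 wide (y), 16 tall, free all round but for its 12 mm round stem below. Point: centre of its section, 130 mm above the bench when down. x: along the bar, towards the hubs; y: along the rail, the only way the carriage slides; z up. Pinched across its width and moved along y it takes the carriage along (3 N).
- release_bar (a joint): Lift of the release bar, m: 0 fully down in a notch, 0.036 top stop. A spring pulls it down (5.5 N when down, 8.5 N at the top). It clears the teeth above 0.024: slide at about 0.030. The rail has 7 notches 40 mm apart with sloping mouths, which draw the carriage to the nearest notch as the bar drops. At the start it is down in a notch.
- gauge_tip (a point): Lower tip of the dial gauge's stem. The carriage carries it 115 mm from the bar's middle towards the hubs (bar's +x), 74 mm above the bench, so it passes clear over the hubs. Same axes as bar_middle. It moves only with the carriage, straight along the rail.
- drum_hub: The drum hub, biggest of three wheel parts in a row on the grey plate beside the rail: a stepped aluminium drum, 110 mm across, 55 tall, loose, about 0.9 kg (the others: a slim two-flanged hub 68 across, a flat toothed sprocket 96 across). Origin: centre of its underside, 10 mm above the bench; z up. It stands within 8 mm of where the tip comes in one of the notches.
There are look-alikes about, which are no part of the job. Leave any purple look-alike of the drum_hub alone.

How it is judged:
By the outcome, as a careful person would: the job done as asked, in the order asked, and still so for the second after the job is handed in, with the robot touching nothing.
It also fails if it takes over 38 s, if anything falls off the work surface, if the arm or the gripper's body presses on something with over 40 N, if the wrist force passes 120 N, or if a joint passes its speed limit or range.

## Working session

There is one attempt and no reset: what is moved stays moved. The work goes in short steps, Python scripts to look and compute and a tool call to move; the robot and the scene stay as the last step left them, time stands still between calls to the robot, and variables do not carry over. Pictures are saved under pics/ and viewed, at most 10 in all, crops included, and the job is handed in when it is done.

Besides the shell and the picture viewer there is one more tool, called as name(argument=value, ...) on one line, values as JSON. servo_tool: Moves the arm, as the interface text tells. Its arguments: {"type":"object","properties":{"deltas":{"type":"array","items":{"type":"array"}},"grip_force":{"type":"number"}},"required":["deltas"]}

```bash
mkdir -p pics; python3 - <<'E'
from station import robot
import cv2,json
s=robot.state();print(s['t'],s['eef_pos'],s['orientation'],s['finger_gap'],s['contact_force'])
for n in('scene','top'):
    cv2.imwrite(f'pics/{n}0.png',robot.capture(n)[:,:,::-1]);m=robot.camera_model(n);print(n,m)
print(robot.camera_model('wrist'))
E
```

```text
0.0 [ 0.24883145 -0.51804278  0.23082291] [-5.61765211e-04  9.75043562e-01  2.22012878e-01 -1.35823254e-04] 1.0005169344919822 [ 0.20507386 -0.32398618 -0.03323665]
scene {'vertical_fov': 47.580247935582136, 'cx': 311.91036245016664, 'cy': 240.04365394026723, 'R': array([[ 0.50142516,  0.86495725,  0.02053683],
       [ 0.50508371, -0.27336558, -0.81863405],
       [-0.70246939,  0.42085653, -0.5739482 ]]), 't': array([-0.28053598, -0.23358792,  1.39154369])}
top {'vertical_fov': 51.92583286533099, 'cx': 323.93458256543795, 'cy': 239.00690473535167, 'R': array([[ 0.01218489, -0.99985929, -0.0115295 ],
       [-0.99905505, -0.01169239, -0.04186035],
       [ 0.04171965,  0.01202867, -0.99905695]]), 't': array([-0.03252521,  0.66463123,  0.83672922])}
{'vertical_fov': 59.529044671345055, 'cx': 319.23319513674545, 'cy': 243.05805386132866, 'T_tool_cam': array([[ 4.29146951e-04, -9.56269212e-01, -2.92487625e-01,
         7.38631760e-02],
       [ 9.99999136e-01,  7.73891056e-04, -1.06295646e-03,
        -4.64665215e-05],
       [ 1.24282609e-03, -2.92486916e-01,  9.56268717e-01,
        -1.42296014e-01],
       [ 0.00000000e+00,  0.00000000e+00,  0.00000000e+00,
         1.00000000e+00]])}
```

View pics/scene0.png

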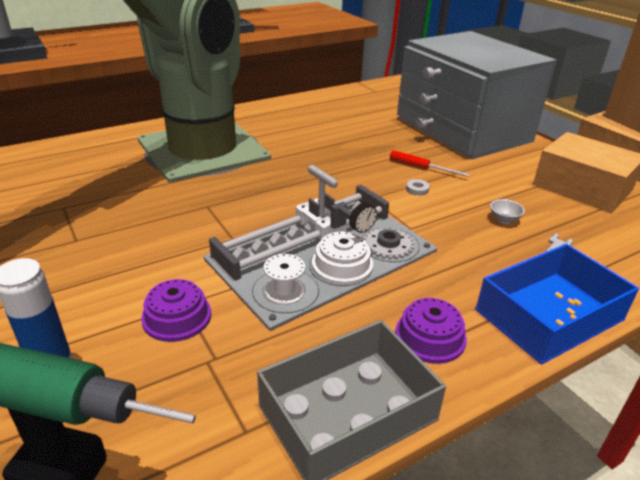

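View pics/top0.png

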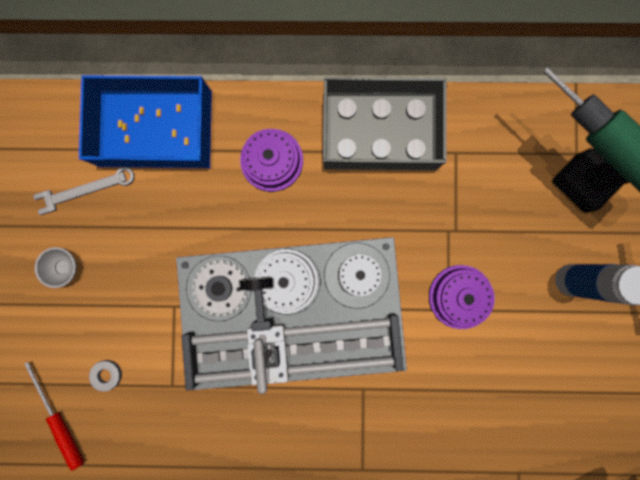

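The silver drum in the middle of the plate, at top (286,281), fits the description: stepped, the largest of the three, and beside the rail. The others are the sprocket at (219,287), the slim hub at (360,275), and the purple look-alikes at (271,160) and (462,297). The carriage bar is near (261,365). I'll confirm this in an enlarged crop.

```bash
python3 - <<'E'
import cv2
a=cv2.imread('pics/top0.png')[235:400,175:410]
cv2.imwrite('pics/topc.png',cv2.resize(a,None,fx=3.4,fy=3.4,interpolation=cv2.INTER_CUBIC))
E
```

```text
(no output)
```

View pics/topc.png

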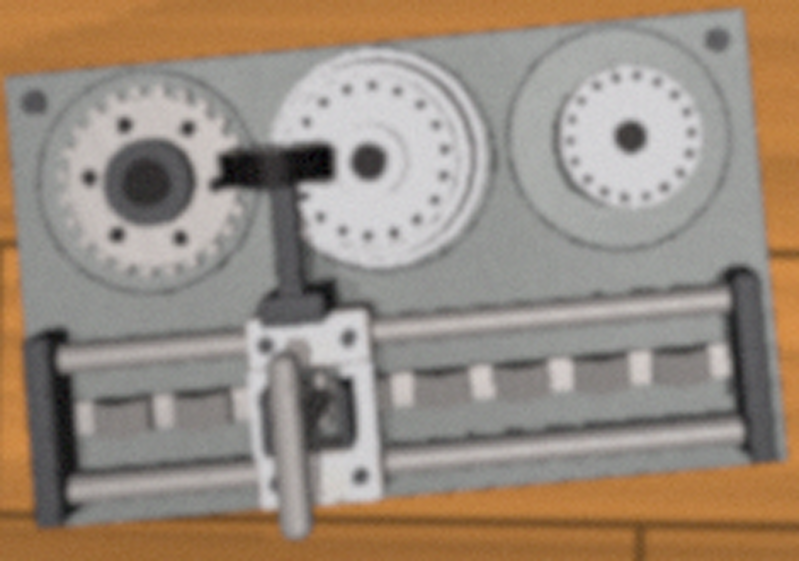

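The crop confirms it. The silver drum's top hole is at crop (368,161) and its rim centre at about (381,157). The bar's ends are at (285,350) and (296,537). The rail runs from (60,357) to (735,298).

```bash
cat >h.py <<'E'
import numpy as np
from station import robot
def ray(m,uv,z,h=480):
    f=h/2/np.tan(np.radians(m['vertical_fov']/2))
    d=np.array([(uv[0]-m['cx'])/f,(uv[1]-m['cy'])/f,1]);R=m['R'];t=m['t']
    C=-R.T@t;D=R.T@d
    return C+D*(z-C[2])/D[2]
E
python3 - <<'E'
from h import *
np.set_printoptions(precision=4,suppress=True)
m=robot.camera_model('top')
p=lambda u,v,z:ray(m,(175+u/3.4,235+v/3.4),z)
print('hub hole',p(368,161,.065),'rim',p(381,157,.02),p(381,157,.03))
a,b=p(285,350,.138),p(296,537,.138);print('bar',a,b,(a+b)/2,np.linalg.norm(a-b))
r0,r1=p(60,357,.05),p(735,298,.05);s0,s1=p(68,490,.05),p(742,430,.05)
for u in((r1-r0),(s1-s0),p(745,10,.01)-p(8,78,.01)):print(u/np.linalg.norm(u))
u=(r1-r0)/np.linalg.norm(r1-r0)   # toward -y
y=-u; x=np.array([y[1],-y[0],0])
c=(a+b)/2; c[2]=.13
print('x',x,'yaw',np.degrees(np.arctan2(x[1],x[0])))
tip=c+.115*x; print('tip',tip)
print('along',(p(368,161,.065)-tip)@y,(p(381,157,.025)-tip)@y,(p(368,161,.065)-tip)@x)
# tooth spacing check
from scipy.spatial.transform import Rotation as Ro
s=robot.state();q=s['orientation'];R=Ro.from_quat([q[1],q[2],q[3],q[0]]).as_matrix();print(R,s['eef_pos'])
E
```

```text
hub hole [0.5919 0.0398 0.065 ] rim [0.5919 0.0374 0.02  ] [0.5923 0.0366 0.03  ]
bar [0.5138 0.0674 0.138 ] [0.4344 0.0613 0.138 ] [0.4741 0.0644 0.138 ] 0.07964882569636707
[ 0.1002 -0.995   0.    ]
[ 0.1024 -0.9947  0.    ]
[ 0.1037 -0.9946  0.    ]
x [0.995  0.1002 0.    ] yaw 5.750951509639546
tip [0.5885 0.0759 0.13  ]
along -0.03628040156241015 -0.039017201587711374 -0.0002418269842288292
[[ 0.9014  0.433  -0.0004]
 [ 0.433  -0.9014  0.0008]
 [-0.     -0.0009 -1.    ]] [ 0.2489 -0.5181  0.2309]
```

servo_tool(deltas=[[[0.05,-0.03,0],[0,0,0],100],[[0.15,-0.08,0],[0,0,0],100],[[0.28,-0.15,0],[0,0,0],100],[[0.4,-0.22,0],[0,0,0],100],[[0.52,-0.28,0],[0,0,0],100],[[0.64,-0.35,0],[0,0,0],100],[[0.76,-0.42,0],[0,0,0],100],[[0.86,-0.47,0],[0,0,0],100],[[0.95,-0.52,0],[0,0,0],100],[[1,-0.55,0],[0,0,0],100]], grip_force=60)

```text
t: 0.93
eef_pos: [0.3164, -0.4241, 0.2313]
orientation: [-0.0, 0.975, 0.223, 0.0]
contact_force: [0.7, 0.5, 0.6]
finger_gap: 1.003
finger_force: 0.0
```

servo_tool(deltas=[[[0.1,-0.08,0],[0,0,0],100],[[0.2,-0.15,0],[0,0,0],100],[[0.3,-0.23,0],[0,0,0],100],[[0.4,-0.3,0],[0,0,0],100],[[0.5,-0.38,0],[0,0,0],100],[[0.6,-0.45,0],[0,0,0],100],[[0.7,-0.53,0],[0,0,0],100],[[0.8,-0.6,0],[0,0,0],100],[[0.9,-0.68,0],[0,0,0],100],[[1,-0.75,0],[0,0,0],100]])

```text
t: 1.77
eef_pos: [0.3735, -0.3133, 0.2313]
orientation: [-0.0, 0.975, 0.222, 0.0]
contact_force: [0.6, -0.9, 0.2]
finger_gap: 1.001
finger_force: 0.0
```

servo_tool(deltas=[[[0.09,-0.1,0],[0,0,0],100],[[0.18,-0.2,0],[0,0,0],100],[[0.27,-0.3,0],[0,0,0],100],[[0.36,-0.4,0],[0,0,0],100],[[0.45,-0.5,0],[0,0,0],100],[[0.54,-0.6,0],[0,0,0],100],[[0.63,-0.7,0],[0,0,0],100],[[0.72,-0.8,0],[0,0,0],100],[[0.81,-0.9,0],[0,0,0],100],[[0.9,-1,0],[0,0,0],100]])

```text
t: 2.6
eef_pos: [0.411, -0.1842, 0.2314]
orientation: [-0.0, 0.975, 0.222, 0.0]
contact_force: [-0.2, -0.4, -0.1]
finger_gap: 1.0
finger_force: 0.0
```

servo_tool(deltas=[[[0.08,-0.1,0],[0,0,0],100],[[0.17,-0.2,0],[0,0,0],100],[[0.25,-0.3,0],[0,0,0],100],[[0.34,-0.4,0],[0,0,0],100],[[0.42,-0.5,0],[0,0,0],100],[[0.51,-0.6,0],[0,0,0],100],[[0.59,-0.7,0],[0,0,0],100],[[0.68,-0.8,0],[0,0,0],100],[[0.76,-0.9,0],[0,0,0],100],[[0.85,-1,0],[0,0,0],100]])

```text
t: 3.43
eef_pos: [0.4441, -0.0573, 0.2313]
orientation: [-0.0, 0.975, 0.222, -0.0]
contact_force: [-0.2, 0.5, 0.4]
finger_gap: 1.003
finger_force: 0.0
```

servo_tool(deltas=[[[0.1,-0.12,0],[0,0,0.015],100],[[0.2,-0.24,0],[0,0,0.03],100],[[0.3,-0.36,0],[0,0,0.045],100],[[0.4,-0.48,0],[0,0,0.06],100],[[0.5,-0.6,0],[0,0,0.075],100],[[0.6,-0.72,0],[0,0,0.09],100],[[0.7,-0.83,0],[0,0,0.1],100],[[0.76,-0.92,0],[0,0,0.11],100],[[0.8,-0.97,0],[0,0,0.11],100],[[0.8,-0.97,0],[0,0,0.11],100]])

```text
t: 4.27
eef_pos: [0.4742, 0.0651, 0.2312]
orientation: [-0.0, 0.999, 0.053, -0.0]
contact_force: [-0.1, 0.4, -0.8]
finger_gap: 0.999
finger_force: 0.0
```

```bash
python3 - <<'E'
from h import *
import cv2
s=robot.state();print(s['t'],s['eef_pos'],s['orientation'],s['contact_force'],abs(s['qvel']).max())
np.savez('w1.npz',p=s['eef_pos'],q=s['orientation'])
cv2.imwrite('pics/w1.png',robot.capture('wrist')[:,:,::-1])
E
```

```text
4.2667 [0.4741532  0.06514722 0.23122818] [-1.94136107e-04  9.98620832e-01  5.25013919e-02 -1.23009818e-05] [-0.12342419  0.40720296 -0.79552043] 0.03804552068779844
```

View pics/w1.png

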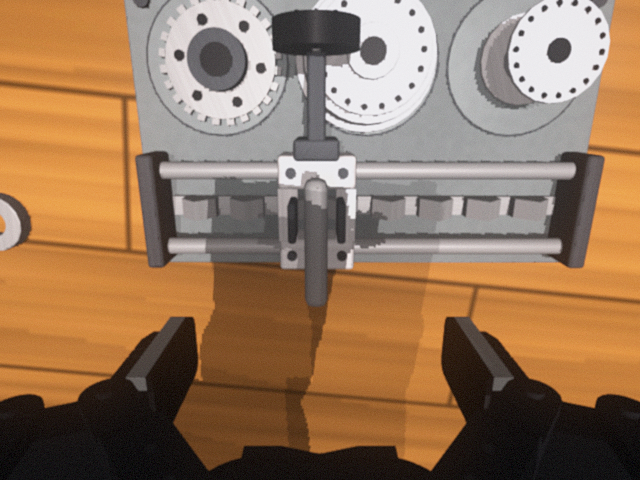

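The bar runs vertically from (315,181) to (316,304), between the fingers and aligned with the tool. The drum's hole is at (373,50).

```bash
python3 - <<'E'
from h import *
from scipy.spatial.transform import Rotation as Ro
np.set_printoptions(precision=4,suppress=True)
d=np.load('w1.npz');q=d['q'];R=Ro.from_quat([q[1],q[2],q[3],q[0]]).as_matrix()
m=robot.camera_model('wrist');T=m['T_tool_cam']
Rw=R@T[:3,:3];c=d['p']+R@T[:3,3];m['R']=Rw.T;m['t']=-Rw.T@c
p=lambda u,v,z:ray(m,(u,v),z)
a,b=p(315,180,.138),p(316,305,.138);mid=(a+b)/2;print(a,b,mid,np.linalg.norm(a-b))
h=p(373,50,.065);print('hub',h)
r0,r1=p(160,171,.05),p(575,170,.05);u=(r0-r1)/np.linalg.norm(r0-r1);x=np.array([u[1],-u[0],0])
print('yaw',np.degrees(np.arctan2(x[1],x[0])),'tool',np.degrees(np.arctan2(R[1,0],R[0,0])))
print('along',(h-mid)@u,(h-mid)@x)
e=mid-d['p'];e[2]=.112-d['p'][2];print('tool delta',R.T@e/.1)
E
```

```text
[0.5124 0.0717 0.138 ] [0.4361 0.0632 0.138 ] [0.4742 0.0674 0.138 ] 0.07683528243968665
hub [0.5928 0.0415 0.065 ]
yaw 6.192932583487665 tool 6.018983793481016
along -0.03858589029880716 0.1150119194645854
tool delta [ 0.0033 -0.0221  1.1923]
```

servo_tool(deltas=[[[0,-0.015,0.06],[0,0,0],100],[[0,-0.015,0.18],[0,0,0],100],[[0,-0.015,0.3],[0,0,0],90],[[0,-0.015,0.42],[0,0,0],80],[[0,-0.015,0.54],[0,0,0],70],[[0,-0.015,0.66],[0,0,0],60],[[0,-0.015,0.76],[0,0,0],50],[[0,-0.015,0.86],[0,0,0],50],[[0,-0.015,0.95],[0,0,0],50],[[0,-0.015,1],[0,0,0],50]])

```text
t: 5.15
eef_pos: [0.4736, 0.0644, 0.1302]
orientation: [0.0, 0.999, 0.051, -0.001]
contact_force: [-1.0, 0.2, 0.3]
finger_gap: 0.5
finger_force: 0.0
```

servo_tool(deltas=[[[0,0,0.06],[0,0,0],50],[[0,0,0.12],[0,0,0],50],[[0,0,0.17],[0,0,0],50],[[0,0,0.19],[0,0,0],45],[[0,0,0.19],[0,0,0],40],[[0,0,0.19],[0,0,0],35],[[0,0,0.19],[0,0,0],30],[[0,0,0.19],[0,0,0],30],[[0,0,0.19],[0,0,0],30],[[0,0,0.19],[0,0,0],30]])

```text
t: 5.98
eef_pos: [0.4741, 0.0652, 0.1125]
orientation: [-0.0, 0.999, 0.051, 0.0]
contact_force: [0.3, 0.4, -0.8]
finger_gap: 0.298
finger_force: 0.0
```

```bash
python3 - <<'E'
from h import *
import cv2
s=robot.state();print(s['t'],s['eef_pos'],s['contact_force'],s['finger_gap'])
np.savez('w2.npz',p=s['eef_pos'],q=s['orientation'])
cv2.imwrite('pics/w2.png',robot.capture('wrist')[:,:,::-1])
E
```

```text
5.9833 [0.47412128 0.06516855 0.11245326] [ 0.29597563  0.41720567 -0.82767071] 0.29828349123019343
```

View pics/w2.png

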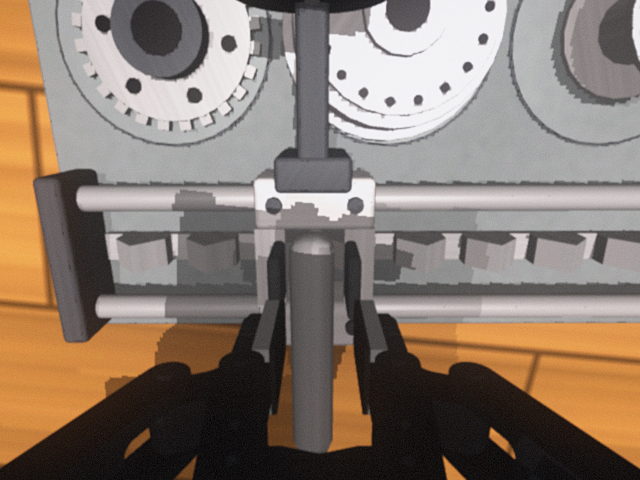

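The bar centre is at u≈312 and the middle of the pads at about 320, so I'll shift about 2.5 mm towards tool −y and then close.

servo_tool(deltas=[[[0,-0.015,0],[0,0,0],30],[[0,-0.025,0],[0,0,0],30],[[0,-0.025,0],[0,0,0],24],[[0,-0.025,0],[0,0,0],20],[[0,-0.025,0],[0,0,0],16],[[0,-0.025,0],[0,0,0],10],[[0,-0.025,0],[0,0,0],5],[[0,-0.025,0],[0,0,0],0],[[0,-0.025,0],[0,0,0],0],[[0,-0.025,0],[0,0,0],0]], grip_force=60)

```text
t: 6.87
eef_pos: [0.4738, 0.0676, 0.1124]
orientation: [-0.0, 0.999, 0.051, 0.0]
contact_force: [-0.8, 0.5, 5.9]
finger_gap: 0.152
finger_force: 58.4
```

servo_tool(deltas=[[[0,0,-0.04],[0,0,0],0],[[0,0,-0.08],[0,0,0],0],[[0,0,-0.13],[0,0,0],0],[[0,0,-0.18],[0,0,0],0],[[0,0,-0.23],[0,0,0],0],[[0,0,-0.27],[0,0,0],0],[[0,0,-0.3],[0,0,0],0],[[0,0,-0.3],[0,0,0],0],[[0,0,-0.3],[0,0,0],0],[[0,0,-0.3],[0,0,0],0]])

```text
t: 7.7
eef_pos: [0.4738, 0.0676, 0.1422]
orientation: [-0.0, 0.999, 0.051, -0.0]
contact_force: [1.2, 0.8, -7.6]
finger_gap: 0.151
finger_force: 58.4
```

servo_tool(deltas=[[[0,0.02,0],[0,0,0],0],[[0,0.06,0],[0,0,0],0],[[0,0.12,0],[0,0,0],0],[[0,0.18,0],[0,0,0],0],[[0,0.24,0],[0,0,0],0],[[0,0.3,0],[0,0,0],0],[[0,0.35,0],[0,0,0],0],[[0,0.38,0],[0,0,0],0],[[0,0.4,0],[0,0,0],0],[[0,0.4,0],[0,0,0],0]])

```text
t: 8.53
eef_pos: [0.478, 0.0273, 0.1423]
orientation: [0.0, 0.999, 0.051, 0.0]
contact_force: [2.5, 0.3, -7.5]
finger_gap: 0.151
finger_force: 58.6
```

```bash
python3 - <<'E'
from h import *
import cv2
s=robot.state();print(s['t'],s['eef_pos'],s['contact_force'],s['finger_gap'])
cv2.imwrite('pics/w3.png',robot.capture('wrist')[:,:,::-1])
E
```

```text
8.5333 [0.47798945 0.02726063 0.14232945] [ 2.47681089  0.26175184 -7.45416431] 0.15115939884768295
```

View pics/w3.png

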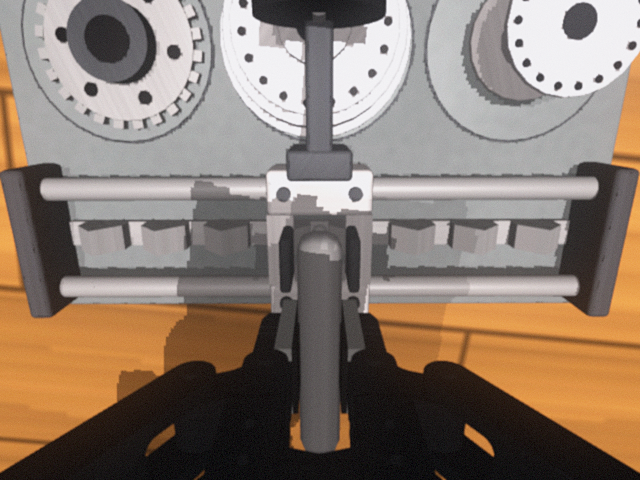

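The carriage has moved one notch and the gauge arm (u≈319) is over the drum's centre (u≈316). Now I'll release the bar.

servo_tool(deltas=[[[0,0,0],[0,0,0],25],[[0,0,0],[0,0,0],40],[[0,0,0],[0,0,0],50],[[0,0,0],[0,0,0],50],[[0,0,0],[0,0,0],50],[[0,0,-0.1],[0,0,0],50],[[0,0,-0.25],[0,0,0],50],[[0,0,-0.45],[0,0,0],50],[[0,0,-0.65],[0,0,0],50],[[0,0,-0.8],[0,0,0],50]])

```text
t: 9.42
eef_pos: [0.478, 0.0278, 0.2238]
orientation: [-0.0, 0.999, 0.051, 0.0]
contact_force: [-0.6, -0.4, -0.0]
finger_gap: 0.501
finger_force: 0.0
```

servo_tool(deltas=[[[-0.1,0,-0.05],[0,0,0],50],[[-0.2,0,-0.1],[0,0,0],50],[[-0.3,0,-0.1],[0,0,0],50],[[-0.4,0,-0.1],[0,0,0],50],[[-0.5,0,-0.1],[0,0,0],50],[[-0.55,0,-0.1],[0,0,0],50],[[-0.55,0,-0.1],[0,0,0],50],[[-0.55,0,-0.1],[0,0,0],50],[[-0.55,0,-0.1],[0,0,0],50],[[-0.55,0,-0.1],[0,0,0],50]])

```text
t: 10.25
eef_pos: [0.4235, 0.0222, 0.2322]
orientation: [-0.0, 0.999, 0.051, 0.0]
contact_force: [-0.5, -0.3, 0.4]
finger_gap: 0.497
finger_force: 0.0
```

```bash
python3 - <<'E'
from h import *
import cv2
s=robot.state();print(s['t'],s['eef_pos'],s['orientation'],s['contact_force'])
np.savez('w4.npz',p=s['eef_pos'],q=s['orientation'])
w=robot.capture('wrist')[:,:,::-1];c=robot.capture('scene')[:,:,::-1]
c=cv2.resize(c[140:330,190:450],(640,468),interpolation=cv2.INTER_CUBIC)
cv2.imwrite('pics/w4.png',w);cv2.imwrite('pics/s4.png',c)
E
```

```text
10.25 [0.42353521 0.0222372  0.23220794] [-2.63749395e-05  9.98693043e-01  5.11097357e-02  1.61236294e-05] [-0.48050445 -0.32195846  0.37916558]
```

View pics/w4.png

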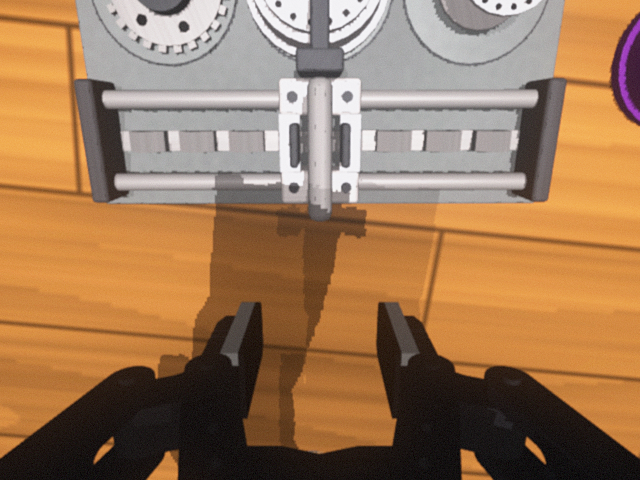

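View pics/s4.png

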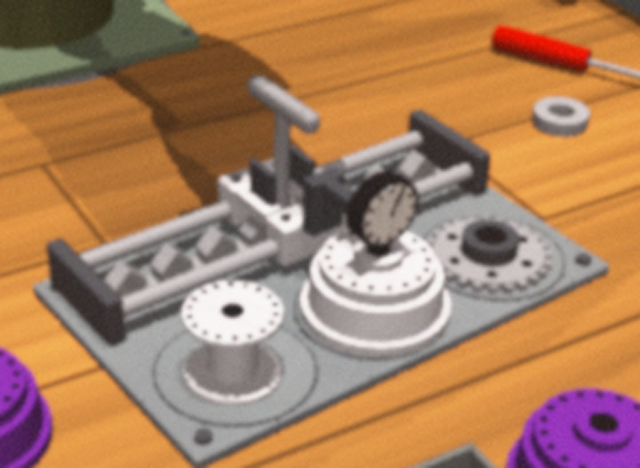

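The gauge is over the drum in the middle notch. The bar is at crop (257,83)–(312,125), and I'll check numerically that it is fully down.

```bash
python3 - <<'E'
from h import *
m=robot.camera_model('scene');f=240/np.tan(np.radians(m['vertical_fov']/2))
for n,x,y,z in(('before,z.13',.4741,.067,.13),('now .13',.478,.0275,.13),('now .14',.478,.0275,.14),('now .16',.478,.0275,.16)):
    c=m['R']@[x,y,z]+m['t'];print(n,c[:2]/c[2]*f+[m['cx'],m['cy']])
print('seen', 190+284.5*260/640,140+104*190/468)
E
```

```text
before,z.13 [321.49132538 176.10519384]
now .13 [304.01418909 181.85985822]
now .14 [304.08154983 177.00603582]
now .16 [304.21864924 167.12704331]
seen 305.578125 182.22222222222223
```

The bar was seen at row 182.2, against 181.9 predicted when fully down, so it is fully down in the notch.

```bash
python3 -c "
from station import robot
print(robot.finish_job())"
```

```text
the job is handed in; nothing more can be done
None
```

The job is handed in: I moved the carriage one 40 mm notch so the gauge tip is over the middle of the silver drum hub. The pictures show the bar fully down, the gripper never touched the drum, and the robot was clear of everything at about 10 s.

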